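# Dispense one wheel spacer into the kit tray

### The arm

A 6-joint arm with a two-finger parallel gripper is mounted at the origin on a cart in front of the work surface, level with it; the furniture and walls round the work are solid. World frame = base frame: x ahead of the robot, y to its left, z up, the work surface at z = 0. Lengths are in m, angles in rad, forces in N, time in s.
With the tool pointing down it reaches from about 0.4 to 0.825 m from the base axis. Payload 7 kg.
Tool frame: the origin (TCP) lies midway between the tips of the shut fingers; the grasp point (between the pads) lies 19 mm behind it; z points along the fingers, y is the line along which they close (so a half turn about z gives the same grasp; the last joint's range is limited). The gripper opens to 88 mm and grips with 3 to 60 N. Pads are 19 mm wide; open, the fingers measure 130 mm over their backs; the gripper's body (78 mm by 193 mm) begins 47 mm behind the grasp point.
Start: joints at [-0.965, 0.359, 0.012, 0, -1.224, -0.288], TCP at [0.211, -0.641, 0.187] pointing down, gripper open.
Joint ranges: [-3.07, 3.07], [-1.43, 2.12], [-1.02, 1.25], [-3.03, 1.67], [-3.05, -0], [-3.03, 3.03]. Speed limits (rad/s): [2.39, 2.39, 3.01, 3.14, 3.14, 3.14].

### API

Orientations are given as [roll, pitch, yaw] about the fixed x, y, z axes, in that order (R = Rz(yaw) Ry(pitch) Rx(roll)).
In Python, from workcell import sense, capture, camera_model, sign_off gives the robot as it stands. The module is installed in compiled form; this text tells all that it offers.
- The arm moves only by the tool send_rows, never from a script. Its argument "targets" is a list of rows, each a list of 7 numbers: the shift along the world's x, y, z in m, then the turn, a rotation vector about the world's x, y, z in rad, then the opening, from -1 (shut) to 1 (fully open), so that 0 is half open. A call has 1 to 10 rows; each row shifts and turns the commanded pose from where the row before left it; what a row does not reach is not made up. A row lasts 1/12 s, in which the tool goes at most 41.7 mm and 7.16 degrees, less where a joint would pass 70% of its speed; a pose out of reach is approached as far as the arm can. A call is refused whole if a number of a shift passes 0.0417 or a number of a turn 0.125, either way. A call with a gripper value outside its range is refused whole. The fingers move at their own pace and stop on an object; the grip force is fixed at half the most. Time passes only in rows, so rows that do not move let the fingers close. It gives the time, the measured TCP pose, the force, the opening and the grip force at its end, in the units of the state.
- sense(): the state, without advancing time (a new reading comes with each control period).
- capture(name): name is "scene" or "top" or "wrist"; returns (picture, depth): 400x640x3 uint8, blue, green, red; 400x640 float32, m along the optical axis (not along the pixel's ray), 0 where there is no reading.
- camera_model(name): a dict with "fx", "fy", "cx", "cy" (pixels), "world_from_camera" (4x4, takes a point from camera to world coordinates); the wrist camera has in their place "tool_from_camera" (4x4, takes a point from camera to tool coordinates, whose origin is the TCP and whose axes are the flange's). Camera axes: x right, y up, looking along -z (the intrinsics and any distortion apply to the point x, -y, -z); pixel columns grow to the right and rows downward; lengths in m; the calibration is good to about 2 mm. A picture is of the moment at which its call begins: read the wrist's pose just before it. camera_model takes no time and is no camera call.
- sign_off(): hands the job in; it is judged then, once.
The state is a dict: "t": time; "qpos": joint angles; "qvel": joint speeds; "joint_torque": joint torques, N m; "position": TCP position; "tcp_rot": TCP orientation; "ft_force": force on the tool from outside, world axes, zero at the start; "wrist_torque": the same for the moment, N m; "finger_gap": finger opening in m; "gripper_force": force on a finger pad.
Only numpy, scipy, OpenCV 4.12 (cv2) and the standard library are available. Lean on these libraries where they do the work, as an engineer would, in place of code of your own. Each camera call takes 0.05 s, during which the arm holds its last target. There are 200 camera calls.

### The job

Push the sprung slide of the spacer dispenser fully home so that exactly one spacer comes out onto its apron, and let the slide spring all the way back. Then set that spacer down gently, lying flat, in the large empty pocket of the kit tray, leaving the other spacers in the magazine and the wheel nuts standing in theirs.

Things in the scene. Friction and masses are not known exactly. Their poses are not given: they have to be found in the camera images.
- dispenser: Spacer dispenser, fixed. Origin: at worktop height under the axis of its magazine; z up; +y: way the slide is pushed and spacers come out. Grey base 76 mm (x), y -71 to +89 mm, 8 mm thick; open apron beyond y = 25 mm, lip 6 mm high at its end. Aluminium magazine 51 x 51 mm outside, top 54 mm above the worktop, three spacers stacked inside. Low rails (top 14 mm, 51 mm over both) flank the slide.
- slide (a joint): Sprung slide, m: 0 = at rest, sprung back; 0.046 = fully home on its stop. The spring pushes back with 3 N at rest, 8 N at home. When it is home the lowest spacer is out on the apron, its centre about 46 mm in +y from the dispenser's origin, clear of the magazine.
- push_plate (a point): Centre of the outer face of the black push plate at the rear (-y) end of the slide, 27 mm above the worktop; moves with the slide. The plate is 44 mm wide (x), 34 mm high (10 to 44 mm above the worktop), 8 mm thick; push it in the dispenser's +y direction. Axes as the dispenser's.
- spacer_0: The lowest spacer in the magazine, the one that comes out: plain square steel plate, 40 x 40 mm, 12 mm thick, about 0.11 kg, with a dark round mark of 14 mm in the middle of both faces. Origin: centre of its underside, z up; x and y along its sides, parallel to the dispenser's at the start.
- spacer_1: The middle spacer, like spacer_0; it drops to the bottom of the magazine when the slide springs back. Origin: centre of its underside.
- spacer_2: The upper spacer, like spacer_0. Origin: centre of its underside.
- kit_tray: Grey kit tray, fixed, 136 (x) x 124 (y) mm, walls 14 mm high and 4 mm thick, floor 3 mm thick. Origin: centre of its underside. A divider (12 mm high) at x = 28 to 32 mm parts the large empty pocket on the -x side (92 x 116 mm inside) from the narrow one on the +x side that holds three wheel nuts.
- pocket (a point): Centre of the floor of the tray's large empty pocket, 3 mm above the worktop; axes as the tray's.
- wheel_nut_0: Steel wheel nut, 25 mm across, 32 mm high, standing in the tray's narrow pocket. Origin: centre of its underside.
- wheel_nut_1: Steel wheel nut, 25 mm across, 32 mm high, standing in the tray's narrow pocket. Origin: centre of its underside.
- wheel_nut_2: Steel wheel nut, 25 mm across, 32 mm high, standing in the tray's narrow pocket. Origin: centre of its underside.
Mind the look-alikes: they are no part of the job. Leave any blue or turquoise look-alike of the wheel_nut_2 alone.

How it is judged:
By the outcome, as a careful person would: the job done as asked, in the order asked, and still so for the second after the job is handed in, with the robot touching nothing.
It also fails if it takes over 48 s, if anything falls off the work surface, if the arm or the gripper's body presses on something with over 40 N, if the wrist force passes 120 N, or if a joint passes its speed limit or range.

## Working session

There is one attempt and no reset: what is moved stays moved. The work goes in short steps, Python scripts to look and compute and a tool call to move; the robot and the scene stay as the last step left them, time stands still between calls to the robot, and variables do not carry over. Pictures are saved under pics/ and viewed, at most 12 in all, crops included, and the job is handed in when it is done.

Besides the shell and the picture viewer there is one more tool, called after "Call:" as name(argument=value, ...), one argument or row to a line, values as JSON. send_rows: Moves the arm, as the interface text tells. Its arguments: {"type":"object","properties":{"targets":{"type":"array"}},"required":["targets"]}

```bash
mkdir -p pics; cat > h.py <<'E'
import numpy as np, cv2
from workcell import sense, capture, camera_model, sign_off
def P(name,depth,m,u,v):
    d=depth[int(v),int(u)]
    return cam2w(name,m)@np.array([(u-m["cx"])/m["fx"]*d,-(v-m["cy"])/m["fy"]*d,-d,1])
def cam2w(name,m):
    if name!="wrist": return np.array(m["world_from_camera"])
    from scipy.spatial.transform import Rotation as R
    s=sense();T=np.eye(4);r=np.array(s["tcp_rot"])
    T[:3,:3]=r if r.shape==(3,3) else R.from_euler("xyz",r).as_matrix()
    T[:3,3]=s["position"];return T@np.array(m["tool_from_camera"])
def onplane(name,m,u,v,z):
    T=cam2w(name,m);d=T[:3,:3]@np.array([(u-m["cx"])/m["fx"],-(v-m["cy"])/m["fy"],-1])
    o=T[:3,3];return o+d*(z-o[2])/d[2]
def cloud(name,D,m):
    v,u=np.mgrid[0:D.shape[0],0:D.shape[1]]
    p=np.stack([(u-m["cx"])/m["fx"]*D,-(v-m["cy"])/m["fy"]*D,-D,np.ones_like(D)],-1)
    return (p@cam2w(name,m).T)[...,:3]
E
python3 - <<'E'
from h import *
for n in("top","scene"):
    im,D=capture(n);cv2.imwrite(f"pics/{n}0.png",im);np.save(f"{n}0.npy",D)
    m=camera_model(n);print(n,m)
print(sense())
E
```

```text
top {'fx': 518.769306405655, 'fy': 518.769306405655, 'cx': 322.7531743081588, 'cy': 202.23313702131207, 'world_from_camera': array([[ 1.84086887e-02,  9.83284586e-01, -1.81142330e-01,
         3.25958938e-01],
       [-9.99830440e-01,  1.80208569e-02, -3.78672704e-03,
         2.24021220e-01],
       [-4.59090319e-04,  1.81181324e-01,  9.83449601e-01,
         1.06657264e+00],
       [ 0.00000000e+00,  0.00000000e+00,  0.00000000e+00,
         1.00000000e+00]])}
scene {'fx': 499.3423933884596, 'fy': 499.3423933884596, 'cx': 319.0792459809381, 'cy': 208.24295727133853, 'world_from_camera': array([[-0.70534804,  0.28455359, -0.64924064, -0.03136202],
       [-0.70885971, -0.28499996,  0.64520767,  0.75619862],
       [-0.0014374 ,  0.91531649,  0.40273273,  0.39763776],
       [ 0.        ,  0.        ,  0.        ,  1.        ]])}
{'t': 0.1, 'qpos': array([-9.64889587e-01,  3.59309853e-01,  1.11579617e-02, -2.79400977e-04,
       -1.22408827e+00, -2.88101198e-01]), 'qvel': array([ 0.00084213, -0.00262277,  0.00030987,  0.00090439,  0.0010658 ,
       -0.00054342]), 'joint_torque': array([-1.59178322e-03, -5.84163308e+01,  2.93753582e+01,  7.01554924e+00,
        1.01999781e-02, -6.21310005e-05]), 'position': array([ 0.21073663, -0.64075154,  0.18642842]), 'tcp_rot': array([ 3.14013369e+00, -1.58428477e-04, -2.82388213e+00]), 'ft_force': array([0.05565284, 0.87936963, 0.219399  ]), 'wrist_torque': array([-0.0368981 ,  0.0055634 ,  0.03971822]), 'gripper_force': 0.0, 'finger_gap': 0.08781217236571413}
```

View pics/top0.png

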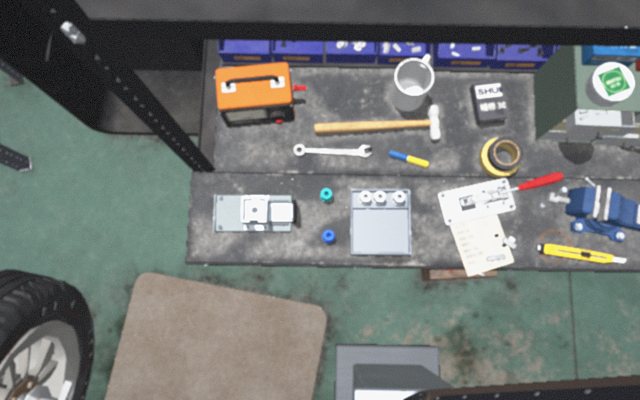

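View pics/scene0.png

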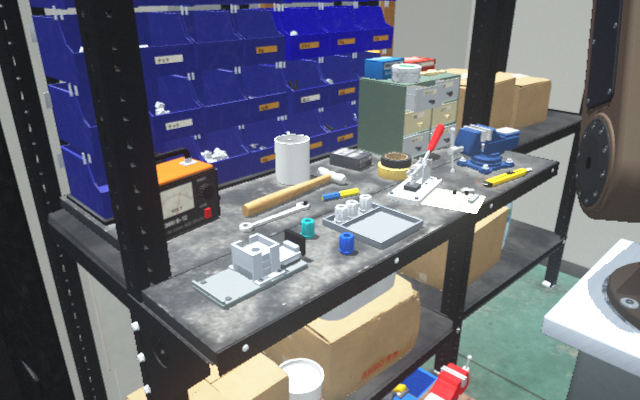

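The top view shows the dispenser at about (253,212) with its apron to the left, so +y is close to world +y, and the push plate near (293,212). The tray is at (380,222), with the nuts on its far side (365/380/399,198). The turquoise (326,194) and blue (328,237) nuts are the look-alikes, to be left alone. I'll measure next.

```bash
python3 - <<'E'
from h import *
D=np.load("top0.npy");im=cv2.imread("pics/top0.png");m=camera_model("top");C=cloud("top",D,m)
def rect(mask,name):
    p=C[mask];
    if len(p)<5: print(name,len(p));return
    r=cv2.minAreaRect((p[:,:2]*1000).astype(np.float32));print(name,len(p),"c",np.round(r[0],1),"size",np.round(r[1],1),"ang",round(r[2],1),"z",np.round(np.percentile(p[:,2],[5,50,95]),4))
def win(u0,u1,v0,v1):
    w=np.zeros(D.shape,bool);w[v0:v1,u0:u1]=1;return w&(D>0)
Z=C[...,2];w=win(205,305,185,240)
rect(win(215,235,240,250),"worktop")
rect(w&(Z>.004),"disp all");rect(w&(Z>.048),"magazine");rect(w&(Z>.03)&(Z<.049)&(C[...,1]<.32),"plate");
rect(win(240,265,195,220)&(Z>.015)&(Z<.05),"inside")
t=win(343,420,182,262);rect(t&(Z>.007),"tray");rect(t&(Z>.027),"nuts")
rect(t&(Z<.006)&(C[...,0]<.5),"floor")
# oblique view
s=np.load("scene0.npy");ms=camera_model("scene");C2=cloud("scene",s,ms)
C=C2;Z=C[...,2];D=s
w=win(185,312,220,305)
rect(w&(Z>.048),"s mag");rect(w&(Z>.02)&(Z<.05)&(C[...,1]<.33),"s plate")
cv2.imwrite("pics/c1.png",np.vstack([cv2.resize(im[180:250,200:420],(792,252),interpolation=2),cv2.resize(cv2.imread("pics/scene0.png")[210:310,180:440],(792,305),interpolation=2)]))
E
```

```text
worktop 198 c [430.4 429.5] size [19.3 40.3] ang 1.4 z [-0.0058 -0.0025 -0.    ]
disp all 2627 c [493.9 361.2] size [187.5  80.9] ang 89.2 z [0.0045 0.0119 0.0495]
magazine 161 c [496.1 365.2] size [51.3 51. ] ang 1.6 z [0.0487 0.0514 0.0545]
plate 87 c [497.1 286.3] size [43.   6.6] ang 1.4 z [0.0378 0.0404 0.0441]
inside 461 c [499.4 367.8] size [44.4 46.1] ang 1.6 z [0.0353 0.0419 0.0473]
tray 927 c [483.3 109.7] size [136.1 124.5] ang 1.0 z [0.0077 0.0116 0.0326]
nuts 197 c [530.4 107.8] size [20.7 89.8] ang 1.1 z [0.0279 0.031  0.0339]
floor 3358 c [450.7 105.5] size [ 98.7 159.1] ang 0.4 z [-0.0047 -0.0006  0.0032]
s mag 419 c [495.5 365.3] size [54.7 52.2] ang 0.1 z [0.0484 0.0529 0.0556]
s plate 502 c [512.  270.7] size [ 41.  120.4] ang 39.1 z [0.0206 0.0302 0.0448]
```

View pics/c1.png

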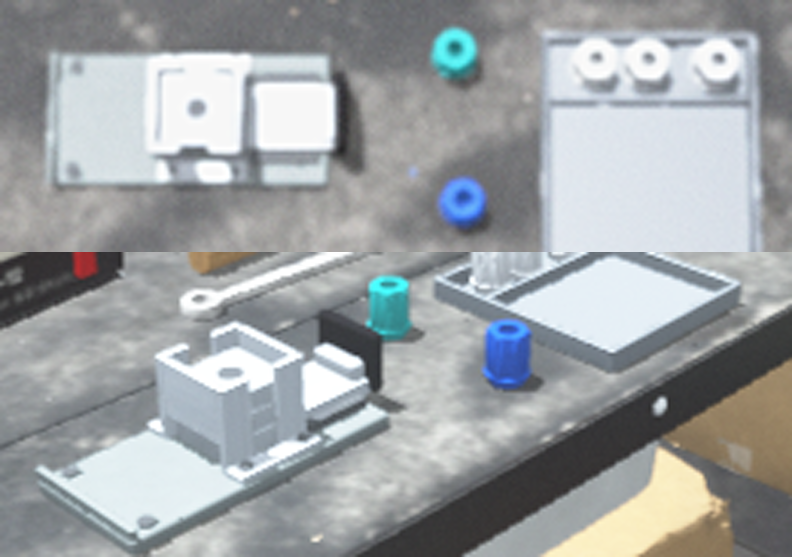

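The magazine is 51 × 51 mm, the plate 43 × 7 mm and the tray 136 × 124 mm, all matching their given sizes. The dispenser is at about (0.496, 0.365) with yaw near +1.2°. The plate's outer face is at y≈0.283, and the tray is at (0.483, 0.110). Setting out with the fingers shut.

Call:
send_rows(
  targets=[
    [0.014,0.034,0.006,0,0,0,-1],
    [0.014,0.034,0.006,0,0,0,-1],
    [0.014,0.034,0.006,0,0,0,-1],
    [0.014,0.034,0.006,0,0,0,-1],
    [0.014,0.034,0.006,0,0,0,-1],
    [0.014,0.034,0.006,0,0,0,-1],
    [0.014,0.034,0.006,0,0,0,-1],
    [0.014,0.034,0.006,0,0,0,-1],
    [0.014,0.034,0.006,0,0,0,-1],
    [0.014,0.034,0.006,0,0,0,-1],
  ],
)

```text
t: 0.93
position: [0.3509, -0.2994, 0.2474]
tcp_rot: [3.141, 0.0, -2.824]
ft_force: [1.7, -0.8, 0.2]
finger_gap: 0.0268
gripper_force: 0.0
```

Call:
send_rows(
  targets=[
    [0.009,0.03,0,0,0,0.06,-1],
    [0.009,0.03,0,0,0,0.06,-1],
    [0.009,0.03,0,0,0,0.06,-1],
    [0.009,0.03,0,0,0,0.06,-1],
    [0.009,0.03,0,0,0,0.06,-1],
    [0.009,0.03,0,0,0,0.06,-1],
    [0.009,0.03,0,0,0,0.06,-1],
    [0.009,0.03,0,0,0,0.06,-1],
    [0.009,0.03,0,0,0,0.06,-1],
    [0.009,0.03,0,0,0,0.06,-1],
  ],
)

```text
t: 1.77
position: [0.4407, 0.0004, 0.2472]
tcp_rot: [3.141, 0.0, -2.221]
ft_force: [1.5, -0.6, -0.6]
finger_gap: 0.0003
gripper_force: 0.0
```

Call:
send_rows(
  targets=[
    [0.0056,0.0255,0,0,0,0.067,-1],
    [0.0056,0.0255,0,0,0,0.067,-1],
    [0.0056,0.0255,0,0,0,0.067,-1],
    [0.0056,0.0255,0,0,0,0.067,-1],
    [0.0056,0.0255,0,0,0,0.067,-1],
    [0.0056,0.0255,0,0,0,0.067,-1],
    [0.0056,0.0255,0,0,0,0.067,-1],
    [0.0056,0.0255,0,0,0,0.067,-1],
    [0.0056,0.0255,0,0,0,0.067,-1],
    [0.0056,0.0255,0,0,0,0.067,-1],
  ],
)

```text
t: 2.6
position: [0.4967, 0.255, 0.2469]
tcp_rot: [3.141, -0.0, -1.55]
ft_force: [1.1, -0.5, -0.0]
finger_gap: 0.0006
gripper_force: 0.0
```

```bash
python3 - <<'E'
from h import *
s=sense();print(s["position"],s["tcp_rot"],s["ft_force"])
T=None
im,D=capture("wrist");cv2.imwrite("pics/w1.png",im);m=camera_model("wrist");print(m)
C=cloud("wrist",D,m);Z=C[...,2];Y=C[...,1]
for n,k in(("mag",(D>0)&(Z>.048)&(Z<.06)&(Y>.33)&(Y<.4)),("plate",(D>0)&(Z>.03)&(Z<.047)&(Y>.27)&(Y<.31)&(abs(C[...,0]-.497)<.04))):
    p=C[k]
    if len(p)>5:
        r=cv2.minAreaRect((p[:,:2]*1000).astype(np.float32));print(n,len(p),r,np.percentile(p[:,2],[5,50,95]))
E
```

```text
[0.49671792 0.25499313 0.24691009] [ 3.14101011e+00 -2.94481554e-04 -1.55039140e+00] [ 1.11898523 -0.49026213 -0.03125728]
{'fx': 312.9754943517312, 'fy': 312.9754943517312, 'cx': 322.13280383208354, 'cy': 195.84472260572053, 'tool_from_camera': array([[-7.86725744e-04,  9.53032191e-01,  3.02867997e-01,
         8.23294601e-02],
       [ 9.99999139e-01,  1.06788873e-03, -7.62732516e-04,
         7.61016138e-04],
       [-1.05033796e-03,  3.02867137e-01, -9.53032211e-01,
        -1.96835638e-01],
       [ 0.00000000e+00,  0.00000000e+00,  0.00000000e+00,
         1.00000000e+00]])}
mag 669 ((687.599365234375, 365.39801025390625), (69.75563049316406, 432.2164306640625), 89.84356689453125) [0.04884124 0.05328532 0.05936272]
plate 250 ((498.1547546386719, 289.4299011230469), (42.02348709106445, 7.770190715789795), 1.3894344568252563) [0.03139401 0.04143302 0.04331304]
```

View pics/w1.png

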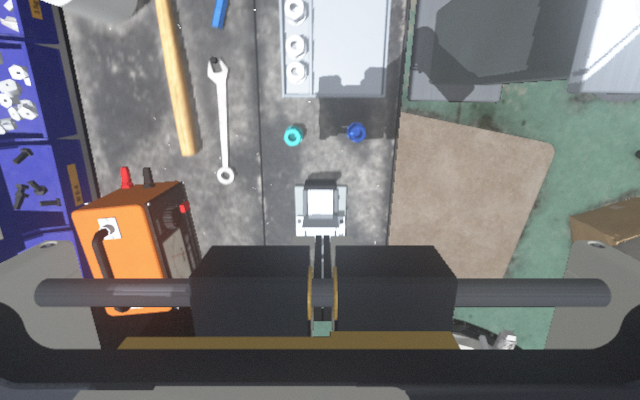

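The wrist view puts the plate at (0.498, 0.289), 42 mm wide, with its face at y≈0.285. The look-alike nuts at (292,135) and (356,132) are clear of the descent. Descending, then pushing.

Call:
send_rows(
  targets=[
    [0,0,-0.03,0,0,0,-1],
    [0,0,-0.03,0,0,0,-1],
    [0,0,-0.03,0,0,0,-1],
    [0,0,-0.03,0,0,0,-1],
    [0,0,-0.03,0,0,0,-1],
    [0,0,-0.03,0,0,0,-1],
    [0,0,-0.03,0,0,0,-1],
    [0.001,0,-0.015,0,0,0,-1],
    [0,0,0,0,0,0,-1],
  ],
)

```text
t: 3.4
position: [0.4955, 0.2516, 0.0183]
tcp_rot: [3.136, -0.005, -1.555]
ft_force: [-0.7, -0.7, 0.2]
finger_gap: 0.0003
gripper_force: 0.0
```

Call:
send_rows(
  targets=[
    [0,0.004,0,0,0,0,-1],
    [0,0.004,0,0,0,0,-1],
    [0,0.004,0,0,0,0,-1],
    [0,0.004,0,0,0,0,-1],
    [0,0.004,0,0,0,0,-1],
    [0,0.004,0,0,0,0,-1],
    [0,0,0,0,0,0,-1],
  ],
)

```text
t: 3.98
position: [0.4982, 0.2789, 0.0228]
tcp_rot: [-3.141, 0.001, -1.553]
ft_force: [-0.0, 0.0, -0.3]
finger_gap: 0.0003
gripper_force: 0.0
```

Call:
send_rows(
  targets=[
    [0,0.005,0,0,0,0,-1],
    [0,0.005,0,0,0,0,-1],
    [0,0.005,0,0,0,0,-1],
    [0,0.005,0,0,0,0,-1],
    [0,0.005,0,0,0,0,-1],
    [0,0,0,0,0,0,-1],
  ],
)

```text
t: 4.48
position: [0.498, 0.3039, 0.0222]
tcp_rot: [-3.141, 0.0, -1.553]
ft_force: [-0.1, -0.3, -0.2]
finger_gap: 0.0006
gripper_force: 0.0
```

Call:
send_rows(
  targets=[
    [0,0.005,0,0,0,0,-1],
    [0,0.005,0,0,0,0,-1],
    [0,0,0,0,0,0,-1],
  ],
)

```text
t: 4.73
position: [0.4981, 0.3137, 0.0223]
tcp_rot: [-3.141, 0.0, -1.553]
ft_force: [0.4, 0.7, -0.1]
finger_gap: 0.0005
gripper_force: 0.0
```

No spring force yet, so I'll look before going further.

```bash
python3 - <<'E'
from h import *
a,D=capture("scene");b,E=capture("top")
w,_=capture("wrist");cv2.imwrite("pics/c2.png",np.hstack([cv2.resize(a[170:320,170:370],(400,300),interpolation=2),cv2.resize(w,(400,300))]))
print(sense()["ft_force"],sense()["wrist_torque"])
E
```

```text
[-0.49169676 -0.37618952  0.11436373] [ 0.00552201  0.06320217 -0.02278583]
```

View pics/c2.png

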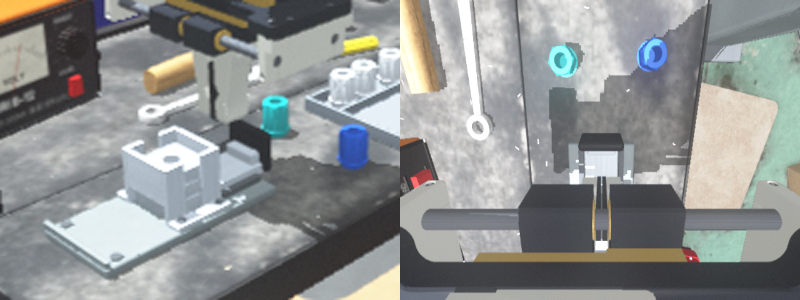

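```bash
python3 - <<'E'
from h import *
s=sense();print(s["position"],s["qpos"],s["t"])
a,D=capture("scene");m=camera_model("scene");T=np.linalg.inv(np.array(m["world_from_camera"]))
for p in([*s["position"]],[.498,.285,.044],[.496,.365,.054],[.498,.3137,.1]):
    q=T@np.array([*p,1]);print(p,m["cx"]+m["fx"]*q[0]/-q[2],m["cy"]-m["fy"]*q[1]/-q[2],-q[2])
for u,v in((279,225),(285,222),(278,205),(240,250),(295,240)):print(u,v,P("scene",D,m,u,v)[:3])
w,E=capture("wrist");mw=camera_model("wrist")
for u,v in ((480,186),(480,215),(475,330),(490,330),(480,325)): print("w",u,v,P("wrist",E,mw,u,v)[:3])
cv2.imwrite("pics/c3.png",np.hstack([cv2.resize(a[180:290,210:320],(400,400),interpolation=2),cv2.resize(w[170:340,235:405],(400,400),interpolation=2)]))
E
```

```text
[0.49780332 0.3127657  0.02218248] [ 8.93269297e-01  3.73901760e-01 -3.85866799e-01 -3.86611314e-05
 -8.11259393e-01 -8.76114713e-01] 4.8833
[np.float64(0.4978033151266063), np.float64(0.3127657037789107), np.float64(0.022182478563654635)] 281.7506597275742 250.89949336808536 0.7808700918388805
[0.498, 0.285, 0.044] 294.5190313720343 232.74288079119984 0.7901258028594464
[0.496, 0.365, 0.054] 254.94043179002182 244.32757582508128 0.7331833803064574
[0.498, 0.3137, 0.1] 279.55664825529107 205.3689877013396 0.7490553097256035
279 225 [0.49179018 0.32137074 0.07206304]
285 222 [0.48139475 0.31822227 0.07947783]
278 205 [0.49000414 0.32333431 0.10599223]
240 250 [0.5006237  0.3887804  0.05191859]
295 240 [0.49188826 0.28978993 0.03508689]
w 480 186 [-0.08231489  0.53179667 -0.87684067]
w 480 215 [-0.09927383  0.64300787 -0.87297985]
w 475 330 [-0.16974572  1.16894773 -0.87883533]
w 490 330 [-0.23362302  1.16782651 -0.87865059]
w 480 325 [-0.18683243  1.14307876 -0.87899823]
```

View pics/c3.png

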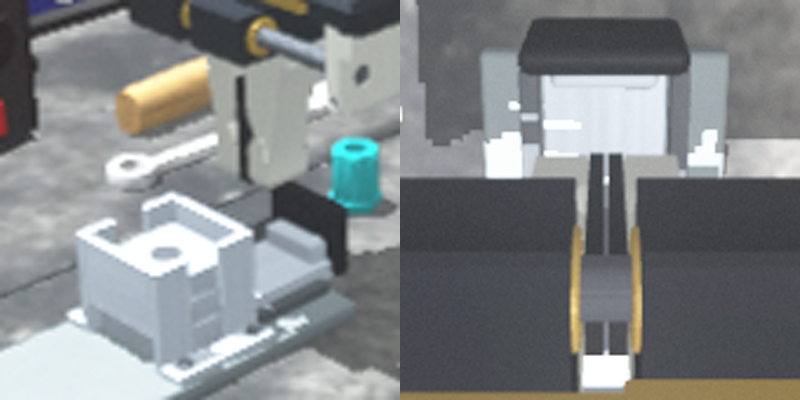

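```bash
python3 - <<'E'
from h import *
s=sense();print(s["position"])
a,D=capture("scene");m=camera_model("scene");C=cloud("scene",D,m)
k=np.zeros(D.shape,bool);k[190:236,262:300]=1
k&=(D>0)&(abs(C[...,0]-.497)<.04)&(abs(C[...,1]-.313)<.03)&(C[...,2]>.05)
for v in range(195,236,3):
    p=C[v][k[v]]
    if len(p): print(v,len(p),p.min(0).round(4),p.max(0).round(4), np.where(k[v])[0][[0,-1]])
w,E=capture("wrist");mw=camera_model("wrist");C=cloud("wrist",E,mw)
for v in range(222,248,2): print(v,[C[v,u].round(3).tolist() for u in (308,316,321,328,336)])
E
```

```text
[0.49784335 0.31261329 0.02224616]
195 9 [0.4599 0.3218 0.1144] [0.515  0.3429 0.1359] [267 287]
198 26 [0.4608 0.3029 0.109 ] [0.5165 0.3257 0.1255] [267 295]
201 29 [0.4725 0.3013 0.1046] [0.5147 0.3236 0.1174] [268 296]
204 28 [0.4737 0.3013 0.1   ] [0.5144 0.324  0.1121] [268 295]
207 27 [0.474  0.3011 0.0962] [0.5111 0.3235 0.1071] [269 295]
210 25 [0.4761 0.3002 0.0905] [0.5129 0.3236 0.1019] [269 295]
213 25 [0.4759 0.3029 0.0863] [0.5094 0.3241 0.0967] [270 294]
216 25 [0.478  0.302  0.0816] [0.5101 0.3237 0.0912] [270 294]
219 24 [0.4788 0.2993 0.0754] [0.5123 0.3233 0.0858] [270 294]
222 25 [0.4788 0.3005 0.0708] [0.5115 0.3236 0.0812] [270 294]
225 24 [0.4794 0.3022 0.067 ] [0.5078 0.3239 0.0762] [271 294]
228 16 [0.4784 0.3045 0.0645] [0.4992 0.3232 0.0715] [276 292]
231 3 [0.4796 0.3191 0.0649] [0.4822 0.3223 0.0666] [283 285]
222 [[0.507, 0.314, 0.017], [0.501, 0.313, 0.019], [0.498, 0.314, 0.017], [0.493, 0.313, 0.017], [0.487, 0.313, 0.017]]
224 [[0.507, 0.316, 0.016], [0.501, 0.315, 0.018], [0.498, 0.315, 0.018], [0.493, 0.315, 0.018], [0.487, 0.315, 0.018]]
226 [[0.
[... 593 characters left out ...]
 [[0.505, 0.302, 0.066], [0.501, 0.303, 0.063], [0.498, 0.303, 0.064], [0.494, 0.303, 0.063], [0.49, 0.301, 0.066]]
238 [[0.505, 0.302, 0.068], [0.5, 0.303, 0.066], [0.498, 0.303, 0.066], [0.494, 0.303, 0.066], [0.49, 0.302, 0.068]]
240 [[0.505, 0.302, 0.071], [0.5, 0.303, 0.068], [0.498, 0.303, 0.069], [0.494, 0.303, 0.068], [0.49, 0.301, 0.072]]
242 [[0.504, 0.301, 0.075], [0.5, 0.303, 0.07], [0.498, 0.302, 0.071], [0.494, 0.303, 0.071], [0.49, 0.301, 0.074]]
244 [[0.504, 0.302, 0.075], [0.5, 0.303, 0.073], [0.498, 0.303, 0.073], [0.494, 0.303, 0.073], [0.49, 0.301, 0.076]]
246 [[0.502, 0.274, 0.132], [0.5, 0.303, 0.076], [0.498, 0.303, 0.074], [0.494, 0.303, 0.076], [0.493, 0.274, 0.132]]
```

Both cameras show the real fingertips at z≈0.063, about 41 mm above the reported TCP. So the fingers passed over the plate without touching anything, and from here I take tip = TCP z + 41 mm. Backing off and descending properly.

Call:
send_rows(
  targets=[
    [0,-0.019,0,0,0,0,-1],
    [0,-0.019,0,0,0,0,-1],
    [0,-0.019,0,0,0,0,-1],
    [0,0,0,0,0,0,-1],
    [0,0,-0.013,0,0,0,-1],
    [0,0,-0.013,0,0,0,-1],
    [0,0,-0.013,0,0,0,-1],
    [0,0,0,0,0,0,-1],
  ],
)

```text
t: 5.75
position: [0.4966, 0.2534, -0.0187]
tcp_rot: [3.139, -0.002, -1.555]
ft_force: [-0.1, -0.4, -0.6]
finger_gap: 0.0005
gripper_force: 0.0
```

Call:
send_rows(
  targets=[
    [0,0.005,0,0,0,0,-1],
    [0,0.005,0,0,0,0,-1],
    [0,0.005,0,0,0,0,-1],
    [0,0.005,0,0,0,0,-1],
    [0,0.005,0,0,0,0,-1],
    [0,0,0,0,0,0,-1],
  ],
)

```text
t: 6.25
position: [0.4983, 0.2806, -0.0158]
tcp_rot: [-3.141, -0.001, -1.553]
ft_force: [2.7, -6.5, 4.2]
finger_gap: 0.0007
gripper_force: 3.1
```

Contact: the plate is pushing back with 6.5 N. Pushing on, slowly.

Call:
send_rows(
  targets=[
    [0,0.004,0,0,0,0,-1],
    [0,0.004,0,0,0,0,-1],
    [0,0.004,0,0,0,0,-1],
    [0,0.004,0,0,0,0,-1],
    [0,0.004,0,0,0,0,-1],
    [-0.001,0.004,0,0,0,0,-1],
    [0,0.004,0,0,0,0,-1],
    [0,0.004,0,0,0,0,-1],
    [0,0.002,0,0,0,0,-1],
    [0,0,0,0,0,0,-1],
  ],
)

```text
t: 7.08
position: [0.4975, 0.3137, -0.0158]
tcp_rot: [-3.141, -0.002, -1.553]
ft_force: [5.4, -8.4, 4.3]
finger_gap: 0.0001
gripper_force: 4.4
```

Call:
send_rows(
  targets=[
    [0,0.002,0,0,0,0,-1],
    [0,0.002,0,0,0,0,-1],
    [0,0,0,0,0,0,-1],
  ],
)

```text
t: 7.33
position: [0.4975, 0.3176, -0.0158]
tcp_rot: [-3.141, -0.002, -1.554]
ft_force: [4.3, -9.0, 3.9]
finger_gap: 0.0002
gripper_force: 4.6
```

Call:
send_rows(
  targets=[
    [0,0.002,0,0,0,0,-1],
    [0,0.002,0,0,0,0,-1],
    [0,0,0,0,0,0,-1],
  ],
)

```text
t: 7.58
position: [0.4972, 0.3175, -0.0158]
tcp_rot: [3.14, -0.008, -1.554]
ft_force: [9.4, -23.7, 10.3]
finger_gap: 0.0006
gripper_force: 11.6
```

The force jumped to 24 N with no more travel at y=0.3175, so the slide is on its stop. Letting it spring back.

Call:
send_rows(
  targets=[
    [0,-0.006,0,0,0,0,-1],
    [0,-0.008,0,0,0,0,-1],
    [0,-0.008,0,0,0,0,-1],
    [0,-0.008,0,0,0,0,-1],
    [0,-0.008,0,0,0,0,-1],
    [0,-0.008,0,0,0,0,-1],
    [0,-0.008,0,0,0,0,-1],
    [0,-0.008,0,0,0,0,-1],
    [0,-0.004,0,0,0,0,-1],
    [0,0,0,0,0,0,-1],
  ],
)

```text
t: 8.42
position: [0.4967, 0.2559, -0.0168]
tcp_rot: [3.141, -0.0, -1.555]
ft_force: [0.7, -0.9, -0.7]
finger_gap: 0.0001
gripper_force: 0.0
```

Call:
send_rows(
  targets=[
    [0,0,0.03,0,0,0,-1],
    [0,0,0.03,0,0,0,-1],
    [0,0,0.03,0,0,0,1],
    [0,0,0.03,0,0,0,1],
    [0,0.025,0,0,0,0,1],
    [0,0.025,0,0,0,0,1],
    [0,0.025,0,0,0,0,1],
    [0,0.025,0,0,0,0,1],
    [0,0,0,0,0,0,1],
  ],
)

```text
t: 9.17
position: [0.4973, 0.361, 0.1032]
tcp_rot: [-3.14, 0.001, -1.551]
ft_force: [0.7, -0.1, -0.7]
finger_gap: 0.0417
gripper_force: 0.0
```

```bash
python3 - <<'E'
from h import *
print(sense()["position"],sense()["tcp_rot"])
b,E=capture("top");w,_=capture("wrist");a,_=capture("scene")
m=camera_model("top");C=cloud("top",E,m);Z=C[...,2]
k=(E>0)&(abs(C[...,0]-.495)<.045)&(C[...,1]>.39)&(C[...,1]<.45)&(Z>.014)&(Z<.026)
p=C[k];print(len(p));
if len(p)>5:print(cv2.minAreaRect((p[:,:2]*1000).astype(np.float32)),np.median(p[:,2]))
cv2.imwrite("pics/c4.png",np.vstack([np.hstack([cv2.resize(a[170:320,170:370],(400,300),interpolation=2),cv2.resize(w,(400,300))]),cv2.resize(b[170:250,190:350],(800,300),interpolation=2)]))
E
```

```text
[0.49728046 0.36098202 0.10321807] [-3.14034155e+00  1.19145983e-03 -1.55130091e+00]
1
```

View pics/c4.png

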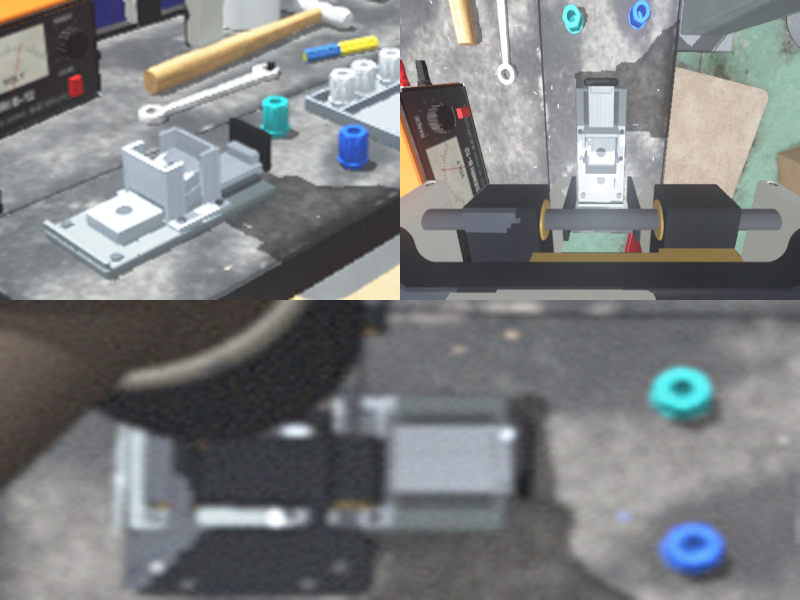

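One spacer lies on the apron (scene 232,275; wrist 320,243), the slide is back at rest, and two spacers remain in the magazine. Next I measure the spacer and check the slide.

```bash
python3 - <<'E'
from h import *
for n in("scene","wrist"):
    a,D=capture(n);m=camera_model(n);C=cloud(n,D,m);Z=C[...,2]
    for nm,k in(("spacer",(abs(C[...,0]-.495)<.035)&(C[...,1]>.385)&(C[...,1]<.445)&(Z>.0155)&(Z<.025)),("plate",(abs(C[...,0]-.497)<.03)&(abs(C[...,1]-.285)<.03)&(Z>.03)&(Z<.047))):
        k=((D>0)&k).astype(np.uint8)
        l,lab,st,_=cv2.connectedComponentsWithStats(k)
        if l<2: print(n,nm,"none");continue
        i=1+st[1:,4].argmax();p=C[lab==i]
        print(n,nm,len(p),cv2.minAreaRect((p[:,:2]*1000).astype(np.float32)),np.median(p[:,2]))
E
```

```text
scene spacer 534 ((497.2260437011719, 408.05230712890625), (47.663639068603516, 45.77504348754883), 0.8451376557350159) 0.020914541910469236
scene plate 220 ((495.438232421875, 286.3201904296875), (9.563377380371094, 45.11140060424805), 89.35420989990234) 0.039689446655707145
wrist spacer 873 ((495.1293029785156, 418.112548828125), (24.90720558166504, 39.36647033691406), 89.68756103515625) 0.01952777949509349
wrist plate 541 ((497.77935791015625, 285.9048156738281), (43.43818283081055, 7.50496768951416), 0.9547398686408997) 0.04295041172088887
```

Call:
send_rows(
  targets=[
    [-0.001,0.025,-0.02,0,0,0,1],
    [0,0.0245,-0.02,0,0,0,1],
    [0,0,0,0,0,0,1],
  ],
)

```text
t: 9.67
position: [0.4949, 0.4071, 0.0596]
tcp_rot: [3.139, -0.002, -1.554]
ft_force: [-0.5, -0.3, -0.5]
finger_gap: 0.0813
gripper_force: 0.0
```

```bash
python3 - <<'E'
from h import *
s=sense();p0=s["position"];print(p0,s["tcp_rot"],s["finger_gap"])
a,D=capture("scene");m=camera_model("scene");C=cloud("scene",D,m)-p0
k=(D>0)&(abs(C[...,0])<.11)&(abs(C[...,1])<.06)&(C[...,2]>.02)&(C[...,2]<.2)
for z in np.arange(.02,.15,.008):
    q=C[k&(abs(C[...,2]-z)<.004)]
    if len(q):print(round(z,3),len(q),np.percentile(q[:,:2],[2,98],axis=0).round(3).tolist())
w,E=capture("wrist")
cv2.imwrite("pics/c5.png",np.hstack([cv2.resize(a[140:300,150:350],(400,320),interpolation=2),cv2.resize(w,(400,320))]))
E
```

```text
[0.49486065 0.4071436  0.05959474] [ 3.13907423e+00 -2.37181514e-03 -1.55386765e+00] 0.08132332469437163
0.02 20 [[0.089, 0.051], [0.093, 0.06]]
0.028 36 [[0.089, 0.05], [0.093, 0.06]]
0.036 37 [[0.09, 0.05], [0.093, 0.06]]
0.044 188 [[-0.059, -0.012], [0.093, 0.059]]
0.052 247 [[-0.059, -0.011], [0.093, 0.059]]
0.06 252 [[-0.06, -0.011], [0.093, 0.059]]
0.068 234 [[-0.061, -0.011], [0.093, 0.059]]
0.076 264 [[-0.062, -0.01], [0.093, 0.059]]
0.084 272 [[-0.063, -0.01], [0.093, 0.059]]
0.092 193 [[-0.065, -0.011], [0.093, 0.059]]
0.1 100 [[0.042, -0.011], [0.093, 0.06]]
0.108 381 [[-0.091, -0.036], [0.093, 0.057]]
0.116 722 [[-0.091, -0.037], [0.092, 0.056]]
0.124 853 [[-0.091, -0.036], [0.092, 0.056]]
0.132 810 [[-0.097, -0.037], [0.092, 0.057]]
0.14 850 [[-0.099, -0.035], [0.092, 0.056]]
0.148 1759 [[-0.098, -0.035], [0.092, 0.052]]
```

View pics/c5.png

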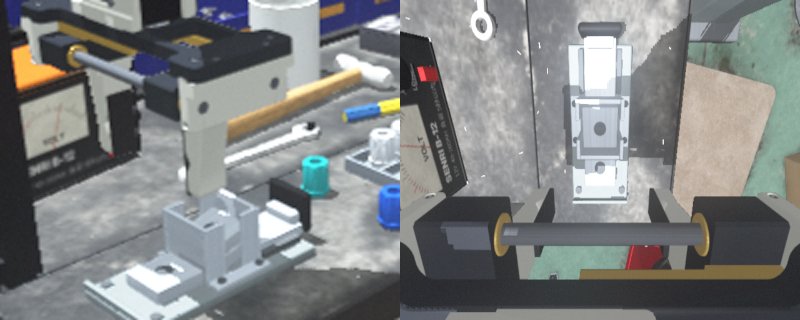

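The body's underside is about 63 mm above the tips, so it clears the magazine. The rack post at (0.585, 0.457) is close, so I keep y at 0.407 and descend.

Call:
send_rows(
  targets=[
    [0,-0.0025,-0.02,0,0,0,1],
    [0,0,-0.02,0,0,0,1],
    [0,0,-0.02,0,0,0,1],
    [0,0,-0.02,0,0,0,1],
    [0,0,0,0,0,0,1],
    [0,0,0,0,0,0,1],
  ],
)

```text
t: 10.27
position: [0.496, 0.4026, -0.0165]
tcp_rot: [3.141, -0.001, -1.554]
ft_force: [0.7, -0.2, 0.6]
finger_gap: 0.0879
gripper_force: 0.0
```

Call:
send_rows(
  targets=[
    [0,0.005,-0.004,0,0,0,1],
    [0,0,-0.005,0,0,0,1],
    [0,0,-0.0045,0,0,0,1],
    [0,0,0,0,0,0,1],
    [0,0,0,0,0,0,1],
  ],
)

```text
t: 10.68
position: [0.4958, 0.4088, -0.0302]
tcp_rot: [3.142, -0.0, -1.554]
ft_force: [0.0, -0.5, 0.5]
finger_gap: 0.0879
gripper_force: 0.0
```

```bash
python3 - <<'E'
from h import *
s=sense();p0=s["position"];print(p0,s["ft_force"])
a,D=capture("scene");m=camera_model("scene");C=cloud("scene",D,m)
k=(D>0)&(abs(C[...,0]-p0[0]+.055)<.018)&(abs(C[...,1]-p0[1])<.02)&(C[...,2]>.003)&(C[...,2]<.05)
p=C[k];print(len(p),np.percentile(p,[1,5,50],axis=0).round(4).tolist())
w,E=capture("wrist");C=cloud("wrist",E,camera_model("wrist"))
cv2.imwrite("pics/c6.png",np.hstack([cv2.resize(a[200:310,180:290],(400,400),interpolation=2),cv2.resize(w[150:320,235:405],(400,400),interpolation=2)]))
E
```

```text
[ 0.49580237  0.40879008 -0.03019795] [ 0.04600916 -0.4568186   0.45566546]
479 [[0.4304, 0.3956, 0.004], [0.4314, 0.3975, 0.0072], [0.4351, 0.4142, 0.0289]]
```

View pics/c6.png

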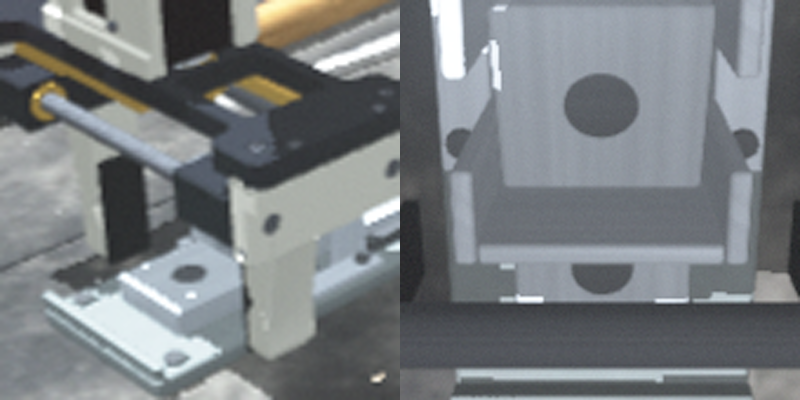

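The fingers straddle the base and the spacer. I'll raise 1 mm for clearance and close.

Call:
send_rows(
  targets=[
    [0,0,0.001,0,0,0,1],
    [0,0,0,0,0,0,0.3],
    [0,0,0,0,0,0,0.1],
    [0,0,0,0,0,0,0],
    [0,0,0,0,0,0,-0.2],
    [0,0,0,0,0,0,-1],
    [0,0,0,0,0,0,-1],
    [0,0,0,0,0,0,-1],
    [0,0,0,0,0,0,-1],
  ],
)

```text
t: 11.53
position: [0.4959, 0.4088, -0.0293]
tcp_rot: [-3.142, -0.0, -1.554]
ft_force: [0.0, -0.1, 0.8]
finger_gap: 0.04
gripper_force: 4.0
```

Call:
send_rows(
  targets=[
    [0,0,0,0,0,0,-1],
    [0,0,0,0,0,0,-1],
    [0,0,0.005,0,0,0,-1],
    [0,0,0.01,0,0,0,-1],
    [0,0,0.015,0,0,0,-1],
    [0,0,0.02,0,0,0,-1],
    [0,0,0.02,0,0,0,-1],
    [0,0,0.02,0,0,0,-1],
    [0,0,0.02,0,0,0,-1],
    [0,0,0,0,0,0,-1],
  ],
)

```text
t: 12.37
position: [0.4979, 0.4108, 0.0866]
tcp_rot: [-3.136, 0.005, -1.553]
ft_force: [0.1, 0.3, -0.8]
finger_gap: 0.0396
gripper_force: 30.0
```

```bash
python3 - <<'E'
from h import *
s=sense();print(s["position"],s["ft_force"],s["finger_gap"],s["gripper_force"])
a,D=capture("scene");w,E=capture("wrist")
# tray from wrist/top
b,T=capture("top");m=camera_model("top");C=cloud("top",T,m);Z=C[...,2]
k=np.zeros(T.shape,bool);k[182:262,343:420]=1;k&=(T>0)&(Z>.007)
print(cv2.minAreaRect((C[k][:,:2]*1000).astype(np.float32)))
cv2.imwrite("pics/c7.png",np.hstack([cv2.resize(a[130:310,170:370],(400,360),interpolation=2),cv2.resize(w,(400,360))]))
E
```

```text
[0.49785578 0.41077558 0.08664269] [ 0.09790345  0.31373507 -0.75152395] 0.039623043493612696 29.977399706840515
((483.23431396484375, 109.693359375), (135.8749237060547, 124.25283813476562), 0.9040253758430481)
```

View pics/c7.png

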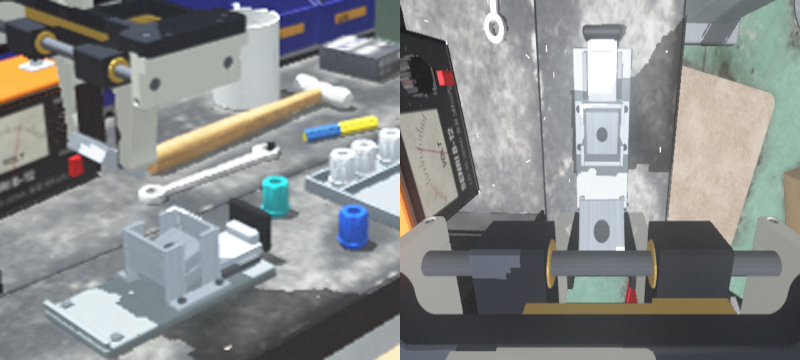

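The spacer is held but looks tilted about the gripping axis, so I'll measure the tilt.

```bash
python3 - <<'E'
from h import *
s=sense();p0=s["position"];print(p0)
a,D=capture("wrist");m=camera_model("wrist");C=cloud("wrist",D,m)-p0
k=(D>0)&(abs(C[...,0])<.017)&(abs(C[...,1])<.03)&(C[...,2]>.015)&(C[...,2]<.07)
l,lab,st,_=cv2.connectedComponentsWithStats(k.astype(np.uint8));i=1+st[1:,4].argmax();p=C[lab==i];print(len(p),st[i])
for y in np.arange(-.03,.03,.004):
    q=p[abs(p[:,1]-y)<.002]
    if len(q):print(round(y,3),len(q),np.percentile(q[:,2],[5,50,95]).round(4),q[:,0].min().round(3),q[:,0].max().round(3))
c=np.linalg.lstsq(np.c_[p[:,:2],np.ones(len(p))],p[:,2],rcond=None)[0];print("slopes dz/dx,dz/dy deg",np.degrees(np.arctan(c[:2])),c[2])
a,D=capture("scene");C=cloud("scene",D,camera_model("scene"))-p0
k=(D>0)&(abs(C[...,0])<.03)&(abs(C[...,1])<.03)&(C[...,2]>.0)&(C[...,2]<.07);p=C[k]
for y in np.arange(-.012,.03,.004):
    q=p[abs(p[:,1]-y)<.002]
    if len(q):print("s",round(y,3),len(q),np.percentile(q[:,2],[3,50,97]).round(4))
E
```

```text
[0.49564297 0.40868659 0.08133525]
3536 [ 288  221   64   57 3536]
-0.018 30 [0.0327 0.0333 0.0344] -0.016 0.014
-0.014 540 [0.0327 0.0347 0.0363] -0.017 0.017
-0.01 526 [0.0356 0.0374 0.0392] -0.017 0.017
-0.006 548 [0.0381 0.0399 0.0418] -0.017 0.017
-0.002 552 [0.041  0.0428 0.0446] -0.017 0.017
0.002 567 [0.0436 0.0454 0.0472] -0.017 0.017
0.006 571 [0.0462 0.048  0.0497] -0.017 0.017
0.01 202 [0.0481 0.0496 0.0507] -0.017 0.017
slopes dz/dx,dz/dy deg [-0.38970143 33.72891806] 0.04401543812512272
s -0.012 25 [0.0261 0.0414 0.0691]
s -0.008 58 [0.0284 0.0524 0.0676]
s -0.004 52 [0.0317 0.0562 0.0688]
s 0.0 44 [0.0322 0.0547 0.0682]
s 0.004 48 [0.0353 0.0573 0.0691]
s 0.008 147 [0.0404 0.0575 0.069 ]
s 0.012 48 [0.0409 0.0525 0.064 ]
s 0.016 90 [0.0449 0.0542 0.0565]
s 0.02 104 [0.0465 0.0499 0.0533]
s 0.024 5 [0.0474 0.0482 0.0489]
```

The spacer is tilted 34°, its −y edge down. I'll carry it across, turn the tool +90° so the fingers close along the pocket's long side, then tilt the tool to level the spacer.

Call:
send_rows(
  targets=[
    [0,-0.005,0.02,0,0,0,-1],
    [0,-0.015,0.02,0,0,0,-1],
    [0,-0.025,0.02,0,0,0,-1],
    [0,-0.025,0.01,0,0,0,-1],
    [0,-0.025,0,0,0,0.05,-1],
    [0,-0.025,0,0,0,0.1,-1],
    [0,-0.025,0,0,0,0.1,-1],
    [0,-0.025,0,0,0,0.1,-1],
    [0,-0.025,0,0,0,0.1,-1],
    [0,-0.02,0,0,0,0.1,-1],
  ],
)

```text
t: 13.45
position: [0.495, 0.1918, 0.1499]
tcp_rot: [3.14, -0.0, -0.999]
ft_force: [0.9, -0.4, -0.9]
finger_gap: 0.0397
gripper_force: 30.0
```

Call:
send_rows(
  targets=[
    [-0.003,-0.01,0,0,0,0.1,-1],
    [-0.003,-0.01,0,0,0,0.1,-1],
    [-0.003,-0.01,0,0,0,0.1,-1],
    [-0.003,-0.01,0,0,0,0.1,-1],
    [-0.003,-0.01,0,0,0,0.1,-1],
    [-0.003,-0.01,0,0,0,0.1,-1],
    [-0.003,-0.01,0,0,0,0.1,-1],
    [-0.003,-0.01,0,0,0,0.1,-1],
    [-0.003,-0.01,0,0,0,0.1,-1],
    [-0.003,0,0,0,0,0.116,-1],
  ],
)

```text
t: 14.28
position: [0.4648, 0.1022, 0.1499]
tcp_rot: [3.14, 0.002, 0.016]
ft_force: [0.2, -0.9, -1.4]
finger_gap: 0.0397
gripper_force: 30.0
```

Call:
send_rows(
  targets=[
    [0,0,0,0,-0.1,0,-1],
    [0,0,0,0,-0.1,0,-1],
    [0,0,0,0,-0.1,0,-1],
    [0,0,0,0,-0.1,0,-1],
    [0,0,0,0,-0.1,0,-1],
    [0,0,0,0,-0.088,0,-1],
    [0,0,0,0,0,0,-1],
    [0,0,0,0,0,0,-1],
  ],
)

```text
t: 14.95
position: [0.4853, 0.1078, 0.1907]
tcp_rot: [3.13, -0.507, 0.012]
ft_force: [-1.3, -0.5, -1.7]
finger_gap: 0.0396
gripper_force: 30.0
```

```bash
cat > sp.py <<'E'
from h import *
s=sense();p0=s["position"];print(p0,s["tcp_rot"],s["finger_gap"],s["ft_force"],s["qpos"].round(2))
a,D=capture("wrist");m=camera_model("wrist");C=cloud("wrist",D,m);M=np.linalg.inv(np.array(m["tool_from_camera"]))
T=cam2w("wrist",m)@M; L=(C-T[:3,3])@T[:3,:3]   # tool coords
k=(D>0)&(abs(L[...,1])<.017)&(abs(L[...,0])<.03)&(L[...,2]<-.01)&(L[...,2]>-.07)
l,lab,st,_=cv2.connectedComponentsWithStats(k.astype(np.uint8));i=1+st[1:,4].argmax();p=C[lab==i];print(len(p),st[i])
c=np.linalg.lstsq(np.c_[p[:,:2]-p.mean(0)[:2],np.ones(len(p))],p[:,2],rcond=None)[0]
print("slopes deg x,y",np.degrees(np.arctan(c[:2])).round(1),"centre",p.mean(0).round(4),"min",p.min(0).round(4),"max",p.max(0).round(4))
E
python3 sp.py
```

```text
[0.48531581 0.1077544  0.19068516] [ 3.1299722  -0.50739717  0.01222157] 0.03957753501602156 [-1.27874929 -0.48445393 -1.66585345] [ 0.87 -0.27 -1.02  0.72 -0.61  0.16]
3523 [ 291  221   64   57 3523]
slopes deg x,y [-5.  -0.3] centre [0.4657 0.1077 0.2285] min [0.4508 0.0907 0.2241] max [0.4816 0.1247 0.2317]
```

The spacer is level to 5°, and its centre is at about (0.462, 0.108), over the pocket centre (0.465, 0.110). Lowering most of the way.

Call:
send_rows(
  targets=[
    [0,0,-0.025,0,0,0,-1],
    [0,0,-0.025,0,0,0,-1],
    [0,0,-0.025,0,0,0,-1],
    [0,0,-0.025,0,0,0,-1],
    [0,0,-0.025,0,0,0,-1],
    [0,0,-0.015,0,0,0,-1],
    [0,0,0,0,0,0,-1],
    [0,0,0,0,0,0,-1],
  ],
)

```text
t: 15.67
position: [0.5154, 0.1167, 0.1085]
tcp_rot: [3.126, -0.406, 0.01]
ft_force: [0.8, 0.1, -1.1]
finger_gap: 0.0389
gripper_force: 30.0
```

```bash
python3 sp.py
```

```text
[0.51540325 0.1166581  0.10853443] [ 3.1259556  -0.40603283  0.01019194] 0.038878853176060796 [ 0.81045634  0.11374536 -1.11894271] [ 0.71 -0.04 -1.02  0.77 -0.4   0.18]
3525 [ 291  221   64   57 3525]
slopes deg x,y [-10.5  -0.6] centre [0.5001 0.1176 0.1497] min [0.4854 0.1006 0.1443] max [0.5156 0.1346 0.154 ]
```

Joint 3 is at its limit, so that tilt can't be held lower down. I'll take a smaller tilt, which the arm can reach, and let the floor level the rest with a light touch.

Call:
send_rows(
  targets=[
    [0,0,0,0,0.1,0,-1],
    [-0.01,-0.005,0,0,0.1,0,-1],
    [-0.012,-0.0045,0,0,0,0,-1],
    [-0.012,0,0,0,0,0,-1],
    [0,0,-0.02,0,0,0,-1],
    [0,0,-0.02,0,0,0,-1],
    [0,0,-0.02,0,0,0,-1],
    [0,0,-0.01,0,0,0,-1],
    [0,0,0,0,0,0,-1],
    [0,0,0,0,0,0,-1],
  ],
)

```text
t: 16.55
position: [0.4943, 0.1005, 0.0461]
tcp_rot: [3.115, -0.294, 0.003]
ft_force: [-0.0, -0.3, -0.5]
finger_gap: 0.0396
gripper_force: 30.0
```

```bash
python3 sp.py
```

```text
[0.49428816 0.10046201 0.04609681] [ 3.11495629e+00 -2.94017987e-01  3.03411387e-03] 0.039639072084564915 [-0.02454213 -0.31335648 -0.47750862] [ 0.69  0.06 -1.02  0.65 -0.35  0.28]
3525 [ 291  221   64   57 3525]
slopes deg x,y [-17.1  -0.9] centre [0.4835 0.1016 0.0879] min [0.4689 0.0846 0.0812] max [0.4984 0.1186 0.0936]
```

Call:
send_rows(
  targets=[
    [-0.007,0.003,0,0.013,0.06,0,-1],
    [-0.007,0.003,0,0.013,0.06,0,-1],
    [0,0,-0.015,0,0,0,-1],
    [0,0,-0.015,0,0,0,-1],
    [0,0,-0.01,0,0,0,-1],
    [0,0,0,0,0,0,-1],
    [0,0,0,0,0,0,-1],
  ],
)

```text
t: 17.18
position: [0.4853, 0.1028, 0.0072]
tcp_rot: [3.133, -0.198, -0.004]
ft_force: [-0.6, 0.5, -1.1]
finger_gap: 0.0394
gripper_force: 30.0
```

```bash
python3 sp.py
```

```text
[0.48531613 0.1027614  0.00719382] [ 3.1326858  -0.19752841 -0.00356704] 0.03944256852191995 [-0.61332102  0.45117407 -1.06823223] [ 0.7   0.16 -0.92  0.38 -0.37  0.52]
3524 [ 291  221   64   57 3524]
slopes deg x,y [-22.5   0.1] centre [0.4792 0.1036 0.0501] min [0.4651 0.0866 0.042 ] max [0.4939 0.1206 0.0572]
```

Call:
send_rows(
  targets=[
    [0,0.002,-0.01,0,0,0,-1],
    [0,0,-0.01,0,0,0,-1],
    [0,0,-0.005,0,0,0,-1],
    [0,0,0,0,0,0,-1],
    [0,0,-0.002,0,0,0,-1],
    [0,0,0,0,0,0,-1],
  ],
)

```text
t: 17.73
position: [0.4867, 0.1056, -0.0193]
tcp_rot: [3.134, -0.2, -0.004]
ft_force: [-0.2, -0.3, -1.1]
finger_gap: 0.0395
gripper_force: 30.0
```

Call:
send_rows(
  targets=[
    [0,0,-0.0015,0,0,0,-1],
    [0,0,-0.0015,0,0,0,-1],
    [0,0,0,0,0,0,-1],
    [0,0,0,0,0,0,-1],
  ],
)

```text
t: 18.07
position: [0.4863, 0.1053, -0.0229]
tcp_rot: [3.134, -0.198, -0.004]
ft_force: [0.3, 0.8, -0.4]
finger_gap: 0.0397
gripper_force: 30.0
```

```bash
python3 sp.py
```

```text
[ 0.48625839  0.10530441 -0.02289061] [ 3.13366772 -0.19847957 -0.00410067] 0.039655236080372414 [ 0.26078566  0.80533181 -0.41302055] [ 0.65  0.22 -1.01  0.59 -0.23  0.34]
5268 [ 291  190   64   88 5268]
slopes deg x,y [-32.4   0. ] centre [0.4868 0.1057 0.0139] min [0.4655 0.0885 0.0005] max [0.5106 0.1227 0.027 ]
```

Call:
send_rows(
  targets=[
    [0,0,-0.002,0,0,0,-1],
    [0,0,0,0,0,0,-1],
    [0,0,0,0,0,0,-1],
  ],
)

```text
t: 18.37
position: [0.487, 0.1057, -0.0241]
tcp_rot: [3.134, -0.2, -0.004]
ft_force: [-1.8, -1.0, 7.7]
finger_gap: 0.0395
gripper_force: 30.0
```

Call:
send_rows(
  targets=[
    [0,0,-0.002,0,0,0,-1],
    [0,0,0,0,0,0,-1],
    [0,0,0,0,0,0,-1],
  ],
)

```text
t: 18.62
position: [0.4869, 0.1058, -0.0252]
tcp_rot: [3.135, -0.199, -0.004]
ft_force: [-10.4, 1.4, 18.7]
finger_gap: 0.0393
gripper_force: 30.0
```

```bash
cat >> sp.py <<'E'
k=(D>0)&(abs(C[...,1]-p0[1])<.012)&(abs(C[...,0]-p0[0])<.05)&(C[...,2]<.06)
for x in np.arange(-.05,.05,.004):
    q=C[k&(abs(C[...,0]-p0[0]-x)<.002)]
    if len(q)>3:print((p0[0]+x).round(3),len(q),np.median(q[:,2]).round(4),end=" | ")
E
python3 sp.py
```

```text
[ 0.48694993  0.10575166 -0.02520621] [ 3.13464218 -0.19880399 -0.00384246] 0.03926106569480221 [-10.39366182   1.39699974  18.67831586] [ 0.65  0.22 -1.02  0.62 -0.22  0.32]
5236 [ 291  191   64   87 5236]
slopes deg x,y [-30.    0.3] centre [0.4874 0.1059 0.0127] min [4.658e-01 8.890e-02 2.000e-04] max [0.5108 0.123  0.0246]
0.437 127 0.0026 | 0.441 81 0.0026 | 0.465 64 0.0222 | 0.469 361 0.0218 | 0.473 352 0.0205 | 0.477 359 0.0193 | 0.481 337 0.0179 | 0.485 337 0.0166 | 0.489 345 0.0152 | 0.493 470 0.0131 | 0.497 277 0.0023 | 0.501 263 0.0024 | 0.505 282 0.0024 | 0.509 247 0.0024 | 0.513 296 0.0114 | 0.517 322 0.0025 | 0.521 273 0.0035 | 0.525 338 0.0322 | 0.529 337 0.0081 | 0.533 303 0.0079 |
```

The touch is levelling it: 22° down to 18°, at 19 N. I'll ease off, move out +x, then press lightly while dragging −x, which turns it level with less force.

Call:
send_rows(
  targets=[
    [0,0,0.006,0,0,0,-1],
    [0.01,0,0,0,0,0,-1],
    [0,0,-0.003,0,0,0,-1],
    [0,0,0,0,0,0,-1],
    [0,0,0,0,0,0,-1],
  ],
)

```text
t: 19.08
position: [0.4961, 0.105, -0.0236]
tcp_rot: [3.133, -0.196, -0.004]
ft_force: [-0.6, 0.6, -1.6]
finger_gap: 0.0394
gripper_force: 30.0
```

Call:
send_rows(
  targets=[
    [-0.001,0,-0.0015,0,0,0,-1],
    [-0.001,0,-0.001,0,0,0,-1],
    [-0.001,0,-0.001,0,0,0,-1],
    [-0.002,0,-0.0005,0,0,0,-1],
    [-0.002,0,-0.0005,0,0,0,-1],
    [0,0,0,0,0,0,-1],
  ],
)

```text
t: 19.58
position: [0.4918, 0.1072, -0.026]
tcp_rot: [3.137, -0.201, -0.004]
ft_force: [2.0, -0.6, 10.9]
finger_gap: 0.0395
gripper_force: 30.0
```

```bash
python3 sp.py
```

```text
[ 0.4917785   0.10718658 -0.02599786] [ 3.13696214 -0.2012272  -0.00399454] 0.03954128411302997 [ 2.04633535 -0.61757371 10.86525768] [ 0.64  0.23 -1.01  0.63 -0.21  0.32]
5310 [ 291  189   64   89 5310]
slopes deg x,y [-24.2   0.6] centre [0.4926 0.1074 0.0132] min [4.707e-01 9.030e-02 2.000e-04] max [0.5167 0.1244 0.0231]
0.442 133 0.0024 | 0.446 100 0.0027 | 0.47 83 0.0212 | 0.474 350 0.0208 | 0.478 343 0.0197 | 0.482 348 0.0187 | 0.486 338 0.0175 | 0.49 343 0.0165 | 0.494 328 0.0153 | 0.498 483 0.0137 | 0.502 267 0.0025 | 0.506 277 0.0023 | 0.51 207 0.0026 | 0.514 385 0.011 | 0.518 232 0.0025 | 0.522 285 0.0324 | 0.526 359 0.0313 | 0.53 340 0.0082 | 0.534 360 0.0083 | 0.538 359 0.0327 |
```

Call:
send_rows(
  targets=[
    [-0.001,0,-0.001,0,0,0,-1],
    [-0.001,0,-0.001,0,0,0,-1],
    [-0.001,0,-0.0005,0,0,0,-1],
    [-0.001,0,-0.0005,0,0,0,-1],
    [-0.001,0,-0.0005,0,0,0,-1],
    [0,0,0,0,0,0,-1],
  ],
)

```text
t: 20.13
position: [0.4887, 0.108, -0.0272]
tcp_rot: [3.138, -0.198, -0.004]
ft_force: [6.1, -1.8, 9.8]
finger_gap: 0.0395
gripper_force: 30.0
```

```bash
python3 sp.py
```

```text
[ 0.48866214  0.10802679 -0.0271598 ] [ 3.13835545 -0.19763497 -0.00401464] 0.03947534781291431 [ 6.0657562  -1.77194207  9.75229451] [ 0.64  0.23 -1.01  0.62 -0.21  0.33]
5103 [ 291  194   64   84 5103]
slopes deg x,y [-26.8   0.8] centre [0.4887 0.1083 0.0126] min [0.4675 0.0912 0.0005] max [0.5118 0.1252 0.0216]
0.439 125 0.0023 | 0.443 147 0.0026 | 0.467 79 0.0198 | 0.471 340 0.0195 | 0.475 336 0.0188 | 0.479 336 0.018 | 0.483 334 0.017 | 0.487 335 0.0162 | 0.491 340 0.0153 | 0.495 457 0.0141 | 0.499 314 0.0024 | 0.503 286 0.0024 | 0.507 274 0.0025 | 0.511 223 0.0033 | 0.515 350 0.0106 | 0.519 220 0.0024 | 0.523 339 0.0328 | 0.527 381 0.0282 | 0.531 378 0.0084 | 0.535 363 0.0094 |
```

Down to 12° at about 10 N; continuing the same way.

Call:
send_rows(
  targets=[
    [-0.001,0,-0.001,0,0,0,-1],
    [-0.001,0,-0.001,0,0,0,-1],
    [-0.001,0,-0.001,0,0,0,-1],
    [-0.001,0,-0.0005,0,0,0,-1],
    [-0.001,0,-0.0005,0,0,0,-1],
    [0,0,0,0,0,0,-1],
  ],
)

```text
t: 20.68
position: [0.4852, 0.1087, -0.0288]
tcp_rot: [3.14, -0.193, -0.004]
ft_force: [6.1, -1.3, 10.6]
finger_gap: 0.0395
gripper_force: 30.0
```

```bash
python3 sp.py
```

```text
[ 0.48515671  0.1086883  -0.02881443] [ 3.13964554 -0.19300479 -0.00386847] 0.03945228352603884 [ 6.09563908 -1.31057487 10.61200347] [ 0.65  0.23 -1.01  0.6  -0.21  0.34]
5332 [ 291  191   64   87 5332]
slopes deg x,y [-24.    0.3] centre [0.4866 0.1088 0.0117] min [4.641e-01 9.180e-02 4.000e-04] max [0.5096 0.1257 0.0197]
0.435 132 0.0025 | 0.439 197 0.0026 | 0.463 66 0.0179 | 0.467 325 0.0179 | 0.471 333 0.0174 | 0.475 337 0.0168 | 0.479 332 0.0162 | 0.483 325 0.0155 | 0.487 342 0.0151 | 0.491 335 0.0145 | 0.495 452 0.0029 | 0.499 291 0.0024 | 0.503 293 0.0024 | 0.507 295 0.0024 | 0.511 252 0.0106 | 0.515 359 0.0095 | 0.519 247 0.0026 | 0.523 348 0.0329 | 0.527 381 0.0266 | 0.531 390 0.0083 |
```

Call:
send_rows(
  targets=[
    [-0.001,0,-0.001,0,0,0,-1],
    [-0.001,0,-0.001,0,0,0,-1],
    [-0.001,0,-0.001,0,0,0,-1],
    [-0.001,0,-0.0005,0,0,0,-1],
    [-0.001,0,-0.0005,0,0,0,-1],
    [0,0,0,0,0,0,-1],
  ],
)

```text
t: 21.23
position: [0.4816, 0.1092, -0.0306]
tcp_rot: [3.141, -0.188, -0.004]
ft_force: [6.3, -1.0, 9.9]
finger_gap: 0.0393
gripper_force: 30.0
```

```bash
python3 sp.py
```

```text
[ 0.48156752  0.10919755 -0.03055937] [ 3.14078978 -0.18821025 -0.00378274] 0.03927102231964066 [ 6.33051714 -1.02554544  9.93031761] [ 0.66  0.23 -1.01  0.58 -0.21  0.35]
5313 [ 291  191   64   87 5313]
slopes deg x,y [-21.    0.2] centre [0.4833 0.1092 0.0112] min [4.606e-01 9.220e-02 2.000e-04] max [0.5061 0.1263 0.0176]
0.432 121 0.0026 | 0.436 255 0.0025 | 0.44 14 0.0031 | 0.46 63 0.0157 | 0.464 312 0.0159 | 0.468 324 0.0158 | 0.472 323 0.0155 | 0.476 333 0.0153 | 0.48 332 0.015 | 0.484 338 0.0147 | 0.488 327 0.0145 | 0.492 479 0.0074 | 0.496 293 0.0024 | 0.5 292 0.0024 | 0.504 300 0.0024 | 0.508 300 0.0025 | 0.512 266 0.0109 | 0.516 381 0.0038 | 0.52 265 0.0029 | 0.524 371 0.033 | 0.528 376 0.0229 |
```

Call:
send_rows(
  targets=[
    [-0.001,0,-0.001,0,0,0,-1],
    [-0.001,0,-0.0007,0,0,0,-1],
    [-0.001,0,0,0,0,0,-1],
    [0,0,0,0,0,0,-1],
  ],
)

```text
t: 21.62
position: [0.4791, 0.1095, -0.0312]
tcp_rot: [3.141, -0.186, -0.004]
ft_force: [4.7, -0.3, 9.2]
finger_gap: 0.0393
gripper_force: 30.0
```

```bash
python3 sp.py
```

```text
[ 0.47909076  0.10945773 -0.03124763] [ 3.14137708 -0.18555208 -0.00361289] 0.039305441544798043 [ 4.7108895  -0.29136509  9.21425507] [ 0.67  0.23 -1.01  0.57 -0.22  0.35]
5304 [ 291  192   64   86 5304]
slopes deg x,y [-19.7   0.1] centre [0.4808 0.1094 0.011 ] min [0.4581 0.0924 0.0005] max [0.5033 0.1264 0.0171]
0.429 133 0.0024 | 0.433 259 0.0023 | 0.437 23 0.0027 | 0.457 51 0.015 | 0.461 326 0.0151 | 0.465 318 0.0151 | 0.469 333 0.015 | 0.473 333 0.0148 | 0.477 327 0.0147 | 0.481 328 0.0145 | 0.485 340 0.0144 | 0.489 494 0.0091 | 0.493 298 0.0023 | 0.497 299 0.0023 | 0.501 301 0.0024 | 0.505 300 0.0024 | 0.509 281 0.0023 | 0.513 336 0.0112 | 0.517 332 0.0024 | 0.521 315 0.0092 | 0.525 377 0.0329 |
```

Within 2° of level and in contact with the floor. I'll ease the load, then open part way so the fingers stay clear of the walls.

Call:
send_rows(
  targets=[
    [0,0,0.0007,0,0,0,-1],
    [0,0,0,0,0,0,-0.05],
    [0,0,0,0,0,0,0.05],
    [0,0,0,0,0,0,0.15],
    [0,0,0,0,0,0,0.25],
    [0,0,0,0,0,0,0.25],
    [0,0,0,0,0,0,0.25],
    [0,0,0,0,0,0,0.25],
  ],
)

```text
t: 22.33
position: [0.4756, 0.1062, -0.033]
tcp_rot: [3.136, -0.18, -0.004]
ft_force: [-0.9, 0.1, 0.2]
finger_gap: 0.0547
gripper_force: 0.0
```

Call:
send_rows(
  targets=[
    [0,0,0.005,0,0,0,0.25],
    [0,0,0.01,0,0,0,0.25],
    [0,0,0.02,0,0,0,0.25],
    [0,0,0.03,0,0,0,0.25],
    [0,0,0.03,0,0,0,0.25],
    [0,-0.03,0.03,0,0,0,0.25],
    [0,-0.04,0.03,0,0,0,0.25],
    [0,-0.04,0,0,0,0,0.25],
    [0,-0.04,0,0,0,0,0.25],
    [0,0,0,0,0,0,0.25],
  ],
)

```text
t: 23.17
position: [0.4745, -0.0414, 0.1169]
tcp_rot: [3.137, -0.18, -0.01]
ft_force: [0.5, -0.1, -0.6]
finger_gap: 0.0545
gripper_force: 0.0
```

```bash
python3 - <<'E'
from h import *
print(sense()["position"],sense()["ft_force"])
a,D=capture("scene");m=camera_model("scene");C=cloud("scene",D,m);Z=C[...,2]
k=(D>0)&(abs(C[...,0]-.465)<.04)&(abs(C[...,1]-.11)<.045)&(Z>.01)&(Z<.05)
p=C[k];c=np.linalg.lstsq(np.c_[p[:,:2],np.ones(len(p))],p[:,2],rcond=None)[0]
print(len(p),cv2.minAreaRect((p[:,:2]*1000).astype(np.float32)),np.median(p[:,2]),c)
k=(D>0)&(abs(C[...,0]-.497)<.03)&(abs(C[...,1]-.285)<.03)&(Z>.03)&(Z<.047);print("plate",np.median(C[k],axis=0))
b,_=capture("top")
cv2.imwrite("pics/c8.png",np.hstack([cv2.resize(a[160:310,180:440],(520,300),interpolation=2),cv2.resize(b[175:265,335:425],(270,300),interpolation=2)]))
E
```

```text
[ 0.47445914 -0.04138966  0.11688054] [ 0.45954107 -0.13883533 -0.63302757]
299 ((466.4660949707031, 108.65072631835938), (41.60076141357422, 41.96149444580078), 1.1508277654647827) 0.015643420046880352 [ 0.03657639 -0.04527307  0.00314087]
plate [0.49332643 0.28863641 0.03949793]
```

View pics/c8.png

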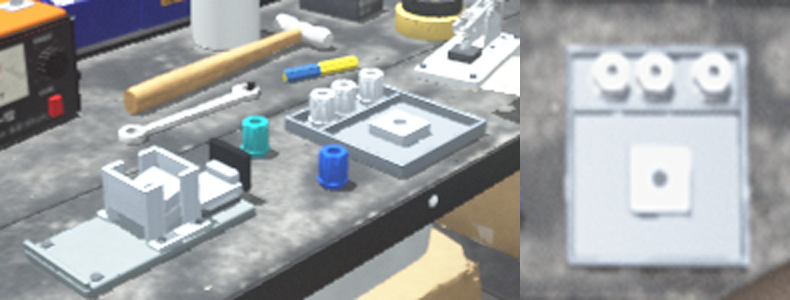

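The spacer lies flat in the pocket at (0.466, 0.109) with its top at 15 mm. The nuts are standing, two spacers remain in the magazine, the slide is back at rest, and the robot touches nothing.

```bash
python3 -c "
from workcell import sign_off;print(sign_off())"
```

```text
the job is handed in; nothing more can be done
None
```

The job is handed in at about 23 s of robot time: one spacer was dispensed, the slide is back at rest, and the spacer lies flat in the large pocket. The spacer tilted in the grip and was levelled against the pocket floor (up to 19 N at the wrist); I got no verdict back.

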